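# Empty the pick tub and perch it on the narrow rail

## Task

Pick up the green tub, tip all four ferrite cores out of it into the open storage bin, then stand the empty tub upright and balanced on the narrow raised rail, in the gap between the heatsink and the spring clamp. Do not disturb the heatsink, the clamp, the funnel or the antenna.

Things in the scene. Friction and masses are not known exactly. Their poses are not given: they have to be found in the camera images.
- tub: Green hard-silicone tub, 126 mm long (x), 68 mm wide (y), 63 mm high, 0.16 kg empty, balancing over its origin: centre of its flat underside (84 x 68 mm; floor 4 mm thick). Vertical rear wall at x = +42 mm. Flat vertical side walls, outsides at y = +-34 mm, 62 mm high, from x = -42 to 42 mm: grip across them. At x = -42 the floor turns up into a 45 degree ramp to the mouth (-x).
- tub_lip (a point): Middle of the pouring lip: the tub's open mouth at the top of its 45 degree ramp, at x = -84 mm, z = 42 mm in the tub's frame. The ramp has side cheeks 30 mm high. Axes as the tub's.
- core0: One of four dark ferrite cores, a solid cylinder of 25 mm diameter and 28 mm height, about 35 g, with a copper dot on top; starts standing on the tub's floor. Origin: centre of its underside when standing, z along its axis.
- core1: One of four dark ferrite cores, a solid cylinder of 25 mm diameter and 28 mm height, about 35 g, with a copper dot on top; starts standing on the tub's floor. Origin: centre of its underside when standing, z along its axis.
- core2: One of four dark ferrite cores, a solid cylinder of 25 mm diameter and 28 mm height, about 35 g, with a copper dot on top; starts standing on the tub's floor. Origin: centre of its underside when standing, z along its axis.
- core3: One of four dark ferrite cores, a solid cylinder of 25 mm diameter and 28 mm height, about 35 g, with a copper dot on top; starts standing on the tub's floor. Origin: centre of its underside when standing, z along its axis.
- store: Two nested plastic storage bins (grey outer, blue inner) with a steel lever clasp on the -x side; fixed. Open top. Outside 190 mm (x) by 200 mm (y), rim 115 mm above the table; inside 172 mm (x) by 182 mm (y), inner floor 30 mm above the table. Origin: centre of its underside on the table, z up.
- rail: Narrow raised wooden rail on two steel posts, fixed. Origin on the table under its middle, x along its length, z up. The flat top is 360 mm long (x) and only 36 mm wide (y), 120 mm above the table; 22 mm thick. Posts at x = +-140 mm with feet 110 mm wide.
- rail_top (a point): Centre of the rail's flat top, 120 mm above the table; axes as the rail's (x along the rail, z up).
- heatsink: Aluminium heatsink block with upright fins, 60 x 60 mm, 34 mm high, loose, resting on one end of the rail. Origin: centre of its underside.
- clamp: Stainless spring clamp with black grips lying flat across the other end of the rail, loose: 115 mm long along its y (across the rail), 60 mm along its x, 22 mm high. Origin: on its underside near the middle, 9 mm from its pivot.
- funnel: Hard green silicone funnel standing mouth down on the table just behind the tub, loose: 90 mm diameter at the bottom, 95 mm high, narrow spout up. Origin: centre of its underside.
- antenna: Black tabletop antenna on the table just behind the storage bin (its +x side), loose: round base of 80 mm diameter and 20 mm height, with a rod up to 161 mm above the table. Origin: centre of its underside.
Things that resemble listed ones, but are neither listed nor needed, are in the scene too. Leave any blue look-alike of the tub alone.

How it is judged:
By the outcome, as a careful person would: the job done as asked, in the order asked, and still so for the second after the job is handed in, with the robot touching nothing.
It also fails if it takes over 54 s, if anything falls off the work surface, if the arm or the gripper's body presses on something with over 40 N, if the wrist force passes 120 N, or if a joint passes its speed limit or range.

## Robot

A 6-joint arm with a two-finger parallel gripper is mounted at the origin on the work surface. World frame = base frame: x ahead of the robot, y to its left, z up, the work surface at z = 0. Lengths are in m, angles in rad, forces in N, time in s.
With the tool pointing down it reaches from about 0.275 to 0.85 m from the base axis. Payload 5.2 kg.
Tool frame: the origin (TCP) lies midway between the tips of the shut fingers; the grasp point (between the pads) lies 19 mm behind it (r.grip_depth is the z of the grasp point in the tool frame, in m); z points along the fingers, y is the line along which they close (so a half turn about z gives the same grasp; the last joint's range is limited). The gripper opens to 85 mm and grips with 20 to 120 N. Pads are 22 mm wide; open, the fingers measure 114 mm over their backs; the gripper's body (76 mm by 85 mm) begins 54 mm behind the grasp point. The pads swing forward as they close: fully open they stand 13 mm farther back than shut.
Start: joints at [-1.311, 0.259, 1.535, -0, 1.348, -0.203], TCP at [0.246, -0.492, 0.231] pointing down, gripper open.
Joint ranges: [-3.14, 3.14], [-0.91, 2.08], [0.19, 2.58], [-1.22, 4.36], [0.22, 2.71], [-3.12, 3.12]. Speed limits (rad/s): [2.57, 2.57, 3.14, 3.14, 3.14, 3.14].

## Interface

Orientations are given as a 3x3 rotation matrix whose columns are the frame's x, y, z axes.
In Python, from workcell import r, get_state, imaging, close_job gives the robot as it stands. The module is installed in compiled form; this text tells all that it offers. Calls block until the motion is done:
- r.move_ptp(position, orientation): joint-space move of the TCP to a pose.
- r.movel(position, frame=None, speed=0.15, contact_N=None): straight line of the TCP; frame=None keeps the orientation; speed is the mean speed in m/s. With contact_N (N) it stops when the force on the tool has changed by that much, and returns True; else False.
- r.move_j(angles): joint-space move.
- r.open_jaws() and r.close(strength=None): open the fingers fully, or close them until they stop; strength is the grip in N (None keeps the last).
- r.wait(seconds).
- r.ik(position, orientation): joint angles nearest the present ones, or None.
- get_state(): the state.
- imaging.read_camera(name): name is "scene" or "top" or "wrist"; returns a dict with "frame" (480x640x3 uint8, red, green, blue), "fx", "fy", "cx", "cy" (pixels), "position" and "rotation" of the camera in the world. Camera axes: x right, y up, looking along -z (the intrinsics and any distortion apply to the point x, -y, -z); pixel columns grow to the right and rows downward; lengths in m; the calibration is good to about 2 mm. A picture is of the moment at which its call begins. There is no depth.
A pose or a line that the arm cannot do raises r.MotionError and nothing moves.
- close_job(): hands the job in; it is judged then, once.
The state is a dict: "time_s": time; "joints": joint angles; "qd": joint speeds; "tau": joint torques, N m; "ee_pos": TCP position; "eef_rot": TCP orientation; "force": force on the tool from outside, world axes, zero at the start; "moment": the same for the moment, N m; "grip_width": finger opening in m; "grip_force": force on a finger pad.
Only numpy, scipy, OpenCV 4.12 (cv2) and the standard library are available. Lean on these libraries where they do the work, as an engineer would, in place of code of your own. Each camera call takes 0.05 s, during which the arm holds its last target. There are 200 camera calls.

## Working session

There is one attempt and no reset: what is moved stays moved. The work goes in short steps, each a Python script; the robot and the scene stay as the last script left them, time stands still between calls to the robot, and variables do not carry over. Pictures are saved under pics/ and viewed, at most 10 in all, crops included, and the job is handed in when it is done.

```bash
mkdir -p pics
python3 - <<'E'
from workcell import r,get_state,imaging
import cv2,pickle
for n in("scene","top","wrist"):
    d=imaging.read_camera(n);cv2.imwrite(f"pics/{n}0.png",d["frame"][:,:,::-1]);pickle.dump(d,open(f"{n}0.pkl","wb"))
    print(n,d["fx"],d["fy"],d["cx"],d["cy"],d["position"],d["rotation"],[k for k in d])
print(get_state()["time_s"],r.grip_depth)
E
```

```text
scene 489.08573111454285 489.08573111454285 319.8928446485861 236.90892322273325 [ 0.90730496 -0.33853656  0.85356755] [[ 0.74747087 -0.55800438  0.36044196]
 [ 0.66426318  0.63311856 -0.3973856 ]
 [-0.00645959  0.53646249  0.84389944]] ['frame', 'fx', 'fy', 'cx', 'cy', 'position', 'rotation']
top 484.87783277318954 484.87783277318954 319.4664801919483 230.8191417826817 [0.35398579 0.01987848 1.16722719] [[-0.10252051  0.97176624 -0.21250863]
 [-0.99472947 -0.10051414  0.0202529 ]
 [-0.00167904  0.21346494  0.97694928]] ['frame', 'fx', 'fy', 'cx', 'cy', 'position', 'rotation']
wrist 356.9334081320143 356.9334081320143 319.12983689914205 236.47118084512078 [ 0.31501917 -0.45585415  0.37432723] [[ 0.44683296  0.85204484  0.2726901 ]
 [-0.89461522  0.4262421   0.13409428]
 [-0.00197766 -0.30387046  0.95271131]] ['frame', 'fx', 'fy', 'cx', 'cy', 'position', 'rotation']
0.15 -0.0187
```

View pics/scene0.png

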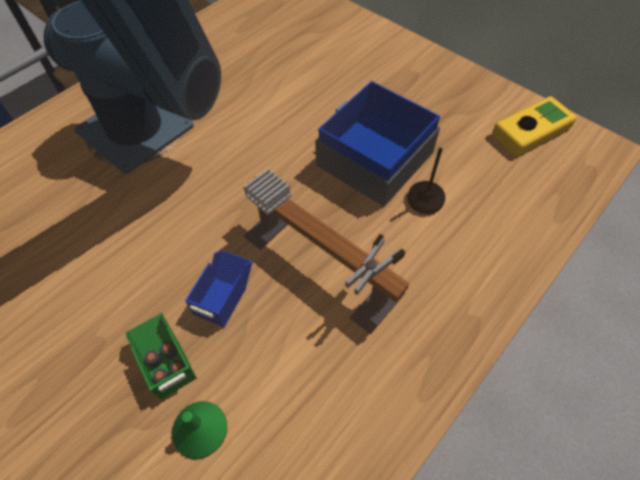

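View pics/top0.png

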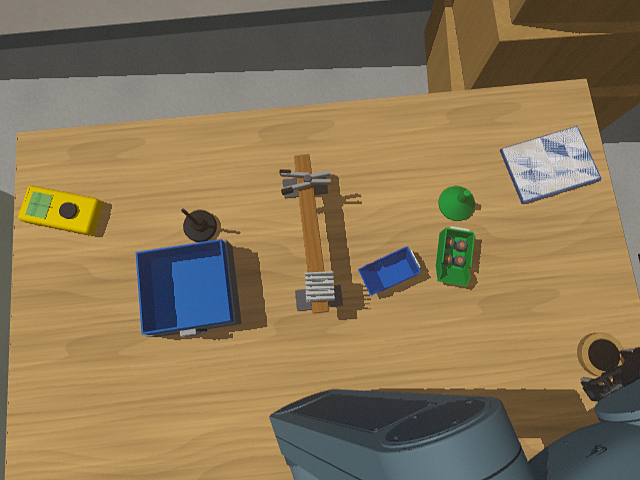

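The tub candidates are the green one with the cores, at scene (160,355) and top (456,257), and the blue look-alike at scene (220,288) and top (390,270). The green one holds four dark cores and has the funnel right behind it, at top (457,203). I'll confirm that in an enlarged crop.

Run:
```python
import cv2,numpy as np
t=cv2.imread("pics/top0.png")[180:300,340:490];s=cv2.imread("pics/scene0.png")[305:465,115:245]
a=cv2.resize(t,None,fx=2.65,fy=2.65,interpolation=2);b=cv2.resize(s,None,fx=2.9,fy=2.9,interpolation=2)
w=cv2.imread("pics/wrist0.png");w=cv2.resize(w,(397,298))
im=np.zeros((600,800,3),np.uint8)
im[:a.shape[0],:a.shape[1]]=a;im[:b.shape[0],400:400+b.shape[1]]=b[:, :400];im[300:598,:397]=np.where(1,w,0)[:298] if 1 else 0
cv2.imwrite("pics/crop1.png",im)
```

```text
(no output)
```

View pics/crop1.png

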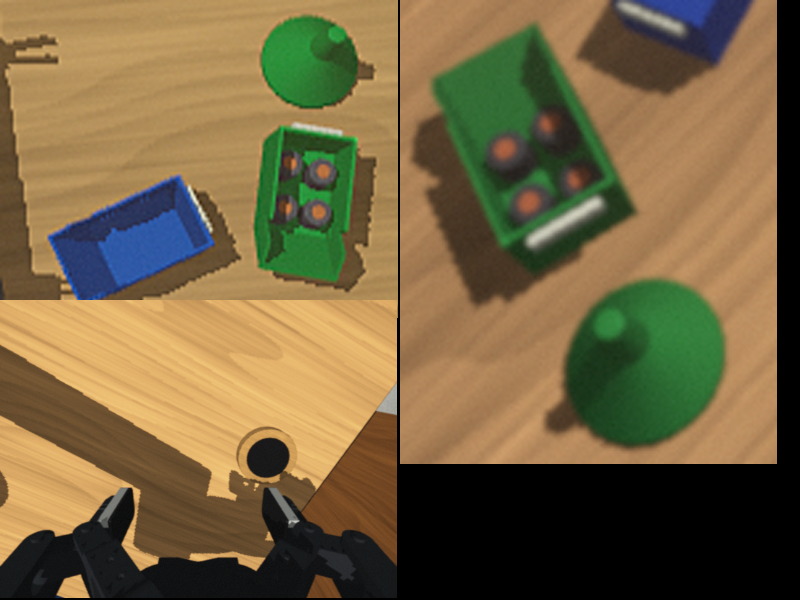

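The crop confirms it. The green tub at top (456,257) holds four copper-dotted cores, its labelled rear wall faces the funnel (+x), and its ramp mouth faces the robot. Next I'll get coarse positions and take two wrist views of the tub.

```bash
cat > h.py <<'E'
import numpy as np,cv2,pickle
from scipy.spatial.transform import Rotation as Ro
def ray(d,uv):
    v=np.array([(uv[0]-d["cx"])/d["fx"],-(uv[1]-d["cy"])/d["fy"],-1.]);return np.array(d["position"]),np.array(d["rotation"])@v
def plane(d,uv,z):
    p,v=ray(d,uv);return p+v*(z-p[2])/v[2]
def tri(obs):
    A=np.zeros((3,3));b=np.zeros(3);L=[]
    for d,uv in obs:
        p,v=ray(d,uv);v=v/np.linalg.norm(v);M=np.eye(3)-np.outer(v,v);A+=M;b+=M@p;L.append((p,M))
    x=np.linalg.solve(A,b);return x,max(np.linalg.norm(M@(x-p)) for p,M in L)
def proj(d,P):
    c=np.array(d["rotation"]).T@(np.array(P)-np.array(d["position"]));return np.array([d["cx"]-d["fx"]*c[0]/c[2],d["cy"]+d["fy"]*c[1]/c[2]])
def mask(d,col):
    h=cv2.cvtColor(d["frame"],cv2.COLOR_RGB2HSV)
    lo,hi={"green":((45,90,30),(80,255,255)),"blue":((108,120,40),(130,255,255))}[col]
    return cv2.morphologyEx(cv2.inRange(h,lo,hi),cv2.MORPH_OPEN,np.ones((3,3)))
def blobs(d,col,amin=150):
    c,_=cv2.findContours(mask(d,col),cv2.RETR_EXTERNAL,cv2.CHAIN_APPROX_NONE);return sorted([k for k in c if cv2.contourArea(k)>amin],key=cv2.contourArea)[::-1]
def Rdown(yaw):  # tool x at yaw in world, z down
    return Ro.from_euler('z',yaw).as_matrix()@np.diag([1,-1,-1.])
E
python3 - <<'E'
from h import *
from workcell import r,get_state
s=get_state();w=pickle.load(open("wrist0.pkl","rb"));R=np.array(s["eef_rot"])
print(R.round(3),R.T@(np.array(w["position"])-s["ee_pos"]),(R.T@w["rotation"]).round(3))
for n in("top","scene"):
    d=pickle.load(open(n+"0.pkl","rb"))
    for col in("green","blue"):
        for c in blobs(d,col):
            m=c.reshape(-1,2).mean(0);print(n,col,cv2.contourArea(c),m.round(),plane(d,m,.05).round(3),[np.round(x,0) for x in cv2.minAreaRect(c)])
E
```

```text
[[ 0.895  0.446 -0.   ]
 [ 0.446 -0.895  0.001]
 [ 0.    -0.001 -1.   ]] [ 0.07829774 -0.00124755 -0.14363307] [[ 0.     0.953  0.304]
 [ 1.    -0.001  0.   ]
 [ 0.001  0.304 -0.953]]
top green 1759.0 [455. 255.] [ 0.506 -0.312  0.05 ] [array([454., 256.]), array([36., 55.]), np.float64(7.0)]
top green 934.0 [456. 203.] [ 0.631 -0.336  0.05 ] [array([456., 203.]), array([34., 35.]), np.float64(90.0)]
top green 401.5 [ 39. 204.] [0.731 0.657 0.05 ] [array([ 39., 204.]), array([19., 25.]), np.float64(17.0)]
top blue 2672.0 [173. 278.] [0.521 0.346 0.05 ] [array([169., 281.]), array([ 60., 112.]), np.float64(32.0)]
top blue 1364.5 [389. 270.] [ 0.488 -0.153  0.05 ] [array([389., 271.]), array([29., 56.]), np.float64(67.0)]
scene green 3171.0 [159. 356.] [ 0.519 -0.318  0.05 ] [array([159., 357.]), array([76., 47.]), np.float64(63.0)]
scene green 2265.5 [199. 429.] [ 0.659 -0.35   0.05 ] [array([199., 430.]), array([55., 52.]), np.float64(90.0)]
scene green 248.0 [551. 112.] [0.737 0.65  0.05 ] [array([551., 112.]), array([24., 14.]), np.float64(39.0)]
scene blue 4777.0 [381. 122.] [0.462 0.365 0.05 ] [array([380., 124.]), array([86., 88.]), np.float64(41.0)]
scene blue 2374.5 [220. 285.] [ 0.496 -0.159  0.05 ] [array([222., 284.]), array([44., 67.]), np.float64(31.0)]
```

Run:
```python
from h import *
from workcell import r,get_state,imaging
R=Rdown(0)
for n,p in dict(A=(.53,-.36,.27),B=(.53,-.27,.27),C=(.56,-.02,.40),D=(.56,.10,.40)).items():
    r.move_ptp(p,R);r.wait(.1);d=imaging.read_camera("wrist");pickle.dump(d,open(n+".pkl","wb"));cv2.imwrite(f"pics/{n}.png",d["frame"][:,:,::-1])
    print(n,get_state()["time_s"])
f=[cv2.resize(cv2.imread(f"pics/{n}.png"),(400,300),interpolation=cv2.INTER_AREA) for n in"ABCD"]
cv2.imwrite("pics/abcd.png",np.vstack([np.hstack(f[:2]),np.hstack(f[2:])]))
```

```text
A 1.5
B 2.1
C 3.3417
D 4.0417
```

View pics/abcd.png

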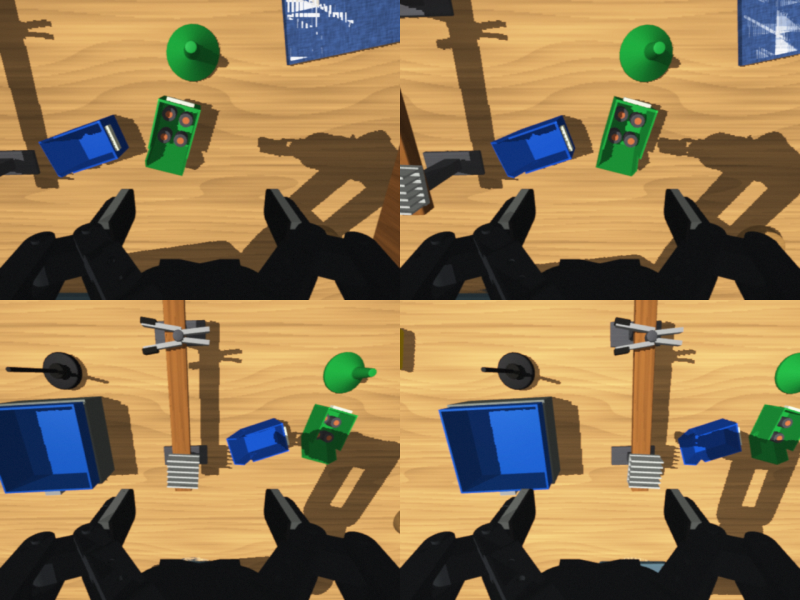

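The montage shows the tub in A at about (278,218) full-res, the funnel behind it, and the rail in C and D with the heatsink at the near end and the clamp at the far end. I'll enlarge these to pick corners.

Run:
```python
import cv2,numpy as np
def crop(n,x,y,w,h,s):
    c=cv2.resize(cv2.imread(f"pics/{n}.png")[y:y+h,x:x+w],None,fx=s,fy=s,interpolation=2)
    for k in range(0,w,20):cv2.putText(c,str(x+k),(int(k*s),8),0,.3,(0,0,255),1);cv2.line(c,(int(k*s),10),(int(k*s),16),(0,0,255),1)
    for k in range(0,h,20):cv2.putText(c,str(y+k),(8,int(k*s)+4),0,.3,(0,0,255),1);cv2.line(c,(0,int(k*s)),(6,int(k*s)),(0,0,255),1)
    return c
cv2.imwrite("pics/tubAB.png",np.hstack([crop("A",222,145,110,145,3.6),crop("B",310,145,110,145,3.6)]))
cv2.imwrite("pics/railCD.png",np.hstack([crop("C",215,10,140,310,1.9),crop("D",315,10,140,310,1.9),crop("C",0,140,100,310,1.9)]) [:600,:800])
```

```text
(no output)
```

View pics/tubAB.png

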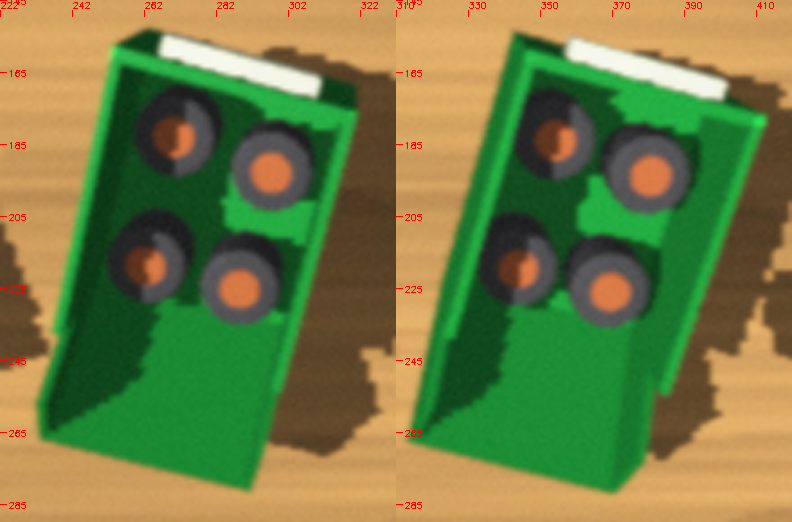

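View pics/railCD.png

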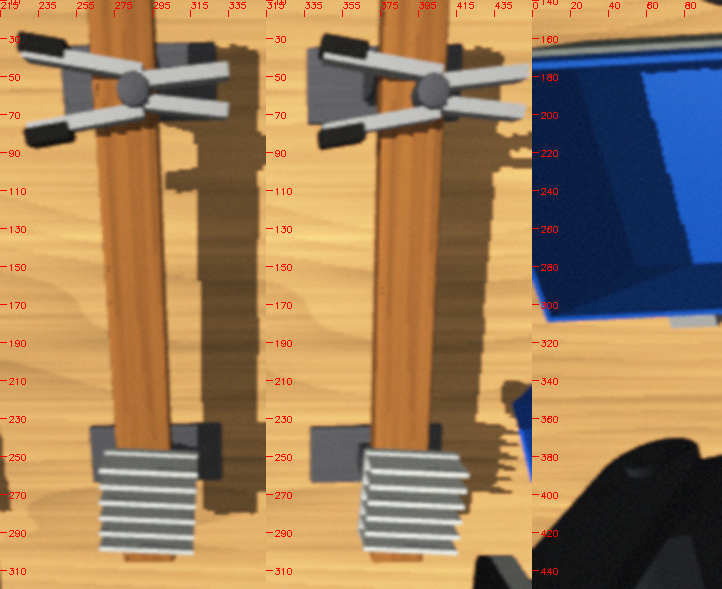

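Corners as read: in A the rim's rear corners are (253.9,158.9) and (321.2,175.6), and in B they are (345.6,159.4) and (412.5,178.3). The heatsink's inner edge is at C (270..319, 248) and the clamp's inner side is at about C (231,87). Now I'll triangulate.

Run:
```python
from h import *
L=lambda n:pickle.load(open(n+".pkl","rb"))
A,B,C,D,T,S=[L(n) for n in("A","B","C","D","top0","scene0")]
o=np.array([.36,.36])
P={}
for n,a,b in [("rearL",(253.9,158.9),(345.6,159.4)),("rearR",(321.2,175.6),(412.5,178.3)),("wallL",(238.1,237.5),(324.2,238.9)),("wallR",(299.8,253.9),(384.2,254.2)),("lipL",(233.7,266.7),(315,267.2)),("lipR",(291.4,281.1),(370.6,281.7))]:
    P[n],e=tri([(A,a-o),(B,b-o)]);print(n,P[n].round(4),round(e,4))
d=lambda a,b:np.linalg.norm((P[a]-P[b])[:2])
print("width",d("rearL","rearR"),d("wallL","wallR"),d("lipL","lipR"),"len",d("rearL","wallL"),d("rearR","wallR"),d("rearL","lipL"))
for a,b in[("wallL","rearL"),("wallR","rearR"),("lipL","rearL"),("lipR","rearR"),("rearR","rearL")]:
    v=P[b]-P[a];print(a,b,"yaw",np.degrees(np.arctan2(v[1],v[0])))
# rail edges
for n,d_,rows in(("C",C,(110,140,170,200,225)),("D",D,(110,140,170,200,225))):
    for y in rows:
        f=d_["frame"][y].astype(float);m=(f[:,1]/f[:,0]<.66)&(f[:,0]>60)&(f[:,0]-f[:,2]>40)
        c=np.nonzero(m)[0];c=c[(c>230)&(c<430)];
        br=c[f[c,0]>140]
        print(n,y,c.min(),c.max(),br.min() if len(br) else 0,br.max() if len(br) else 0)
for n,uv in(("hsL",(270,247.9)),("hsR",(319,249))):print(n,plane(C,uv,.154))
print("hs D",plane(D,(367,248),.154),plane(D,(417,249),.154))
for uv in((231,87),(298,69),(268,72)):print("clamp",plane(C,uv,.142))
print("rail end",plane(C,(294,305),.12),plane(D,(381,305),.12))
# bin rim: corners from C
for uv in((7,310),):print(plane(C,uv,.115))
bl=[b for b in blobs(D,"blue",3000)][0];q=cv2.approxPolyDP(cv2.convexHull(bl),8,True).reshape(-1,2);print(q.tolist(),[plane(D,x,.115)[:2].round(3).tolist() for x in q])
bl=[b for b in blobs(T,"blue",1000)][0];q=cv2.approxPolyDP(cv2.convexHull(bl),6,True).reshape(-1,2);print(q.tolist(),[plane(T,x,.115)[:2].round(3).tolist() for x in q])
```

```text
rearL [ 0.5731 -0.2955  0.0574] 0.0003
rearR [ 0.5564 -0.3614  0.062 ] 0.0008
wallL [ 0.4924 -0.2748  0.0595] 0.0003
wallR [ 0.4741 -0.3387  0.0579] 0.0003
lipL [ 0.4554 -0.2649  0.0483] 0.0002
lipR [ 0.4359 -0.3278  0.044 ] 0.0001
width 0.0679591492187356 0.06648271976743993 0.06584395206206951 len 0.08336954050561861 0.08531528563369373 0.12167757586325895
wallL rearL yaw -14.395410726122718
wallR rearR yaw -15.403316183498923
lipL rearL yaw -14.57971753668964
lipR rearR yaw -15.5801017705443
rearR rearL yaw 75.7147450604602
C 110 268 298 268 297
C 140 270 299 270 298
C 170 272 300 272 300
C 200 274 302 274 301
C 225 276 303 276 302
D 110 373 406 373 405
D 140 373 404 374 404
D 170 373 403 373 402
D 200 372 401 373 401
D 225 371 400 371 400
hsL [0.49912137 0.0367576  0.154     ]
hsR [ 0.49769129 -0.01981721  0.154     ]
hs D [0.49927383 0.04483673 0.154     ] [ 0.49799501 -0.01313232  0.154     ]
clamp [0.67218505 0.07123411 0.142     ]
clamp [0.68911493 0.0013424  0.142     ]
clamp [0.68636087 0.03217221 0.142     ]
rail end [0.40662396 0.01349876 0.12      ] [0.40689324 0.01822196 0.12      ]
[0.39683697 0.40089361 0.115     ]
[[226, 164], [237, 301], [98, 308], [63, 176]] [[0.591, 0.21], [0.41, 0.21], [0.4, 0.398], [0.577, 0.406]]
[[216, 244], [220, 255], [176, 326], [143, 331], [140, 270], [166, 251]] [[0.577, 0.228], [0.551, 0.221], [0.408, 0.323], [0.405, 0.394], [0.536, 0.397], [0.572, 0.339]]
```

Run:
```python
from h import *
L=lambda n:pickle.load(open(n+".pkl","rb"))
C,D,T=[L(n) for n in("C","D","top0")]
print(np.array(C["position"]),np.array(D["position"]))
rows=(110,140,170,200,225)
for y,cl,cr,dl,dr in zip(rows,(268,270,272,274,276),(297,298,300,301,302),(373,374,373,373,371),(405,404,402,401,400)):
    l,e=tri([(C,(cl-.5,y)),(D,(dl-.5,y))]);q,e2=tri([(C,(cr+.5,y)),(D,(dr+.5,y))])
    print(l.round(4),round(e,4),q.round(4),round(e2,4),"clean z.12:",plane(C,(cl-.5,y),.12).round(4)[:2],plane(D,(dr+.5,y),.12).round(4)[:2],"D left",plane(D,(dl-.5,y),.12).round(4)[1],"C right",plane(C,(cr+.5,y),.12).round(4)[1])
# top view rail edges
f=T["frame"].astype(float)
for y in (205,225,245,262):
    m=(f[y,:,1]/f[y,:,0]<.66)&(f[y,:,0]-f[y,:,2]>40);c=np.nonzero(m)[0];c=c[(c>285)&(c<335)]
    print("top",y,c.min(),c.max(),plane(T,(c.min()-.5,y),.12).round(4),plane(T,(c.max()+.5,y),.12).round(4))
# tub second opinion: top view and wrist rim at same plane done; crosscheck rim corner
from workcell import r
```

```text
[ 0.63796166 -0.02047639  0.54218795] [0.63798714 0.1001017  0.54336438]
[0.6509 0.0389 0.1092] 0.0003 [0.6505 0.0038 0.1215] 0.0004 clean z.12: [0.6502 0.0374] [0.6509 0.0035] D left 0.0404 C right 0.0039
[0.618  0.0372 0.1157] 0.0003 [0.6183 0.0032 0.124 ] 0.0003 clean z.12: [0.6179 0.0366] [0.6185 0.0023] D left 0.0378 C right 0.0034
[0.5834 0.0365 0.114 ] 0.0003 [0.5839 0.0018 0.1185] 0.0003 clean z.12: [0.5839 0.0358] [0.5844 0.0022] D left 0.0374 C right 0.0018
[0.5476 0.0353 0.1166] 0.0002 [0.5486 0.0011 0.1212] 0.0002 clean z.12: [0.5481 0.0349] [0.5485 0.0009] D left 0.0358 C right 0.0012
[0.5137 0.0352 0.1085] 0.0002 [5.176e-01 4.000e-04 1.220e-01] 0.0002 clean z.12: [0.5169 0.0337] [ 5.172e-01 -1.000e-04] D left 0.0369 C right 0.0005
top 205 315 315 [0.6417 0.0032 0.12  ] [0.6415 0.0009 0.12  ]
top 225 317 317 [0.5956 0.0034 0.12  ] [0.5954 0.0012 0.12  ]Traceback (most recent call last):
  File "<stdin>", line 13, in <module>
    return umr_minimum(a, axis, None, out, keepdims, initial, where)
ValueError: zero-size array to reduction operation minimum which has no identity
```

Tub: origin about (0.524,-0.3176), yaw -14.9°, and its sizes and heights match the text. Rail: triangulated top z ≈ 0.12, yaw about 1.5°, gap x ≈ 0.50–0.67. Bin: centre about (0.494,0.306). Next I'll check IK for the pour.

```bash
cat >> h.py <<'E'
def tilt(yaw,a):  # tub rotation
    return Ro.from_euler('z',yaw).as_matrix()@Ro.from_euler('y',-a).as_matrix()
TUB=np.array([.524,-.3176,0]);TYAW=np.radians(-14.9)
ZG=.018   # TCP height in tub frame
LIP=np.array([-.084,0,.042])
F=np.diag([1,-1,-1.])
def lip_pose(lip,yaw,a):
    R=tilt(yaw,a);o=np.array(lip)-R@LIP;return o+R@np.array([0,0,ZG]),R@F
BIN=np.array([.494,.306])
def pourpose(yaw,deg,off=.025,low=.13):
    h=np.array([np.cos(yaw),np.sin(yaw)])
    z=np.interp(deg,[0,30,50],[.195,.16,low]);return lip_pose([*(BIN+off*h),z],yaw,np.radians(deg))
E
python3 - <<'E'
from h import *
from workcell import r,get_state
print(get_state()["joints"])
for y in range(-60,200,20):
    print(y,[ (a,None if (q:=r.ik(*pourpose(np.radians(y),a))) is None else np.round(q,2).tolist()) if a in(0,105) else (a,r.ik(*pourpose(np.radians(y),a)) is not None) for a in(0,45,75,90,105,115)])
E
```

```text
[-2.13436394e-02  2.42278091e-01  1.15686383e+00 -4.34703185e-04
  1.74287824e+00  1.55116784e+00]
-60 [(0, [0.18, 0.37, 1.53, -0.0, 1.24, 2.8]), (45, True), (75, True), (90, False), (105, None), (115, False)]
-40 [(0, [0.21, 0.43, 1.43, -0.0, 1.28, 2.48]), (45, True), (75, False), (90, False), (105, None), (115, False)]
-20 [(0, [0.25, 0.49, 1.35, -0.0, 1.31, 2.17]), (45, True), (75, False), (90, False), (105, [0.88, 0.9, 2.04, 4.33, 1.76, -1.77]), (115, True)]
0 [(0, [0.31, 0.52, 1.29, -0.0, 1.33, 1.88]), (45, True), (75, True), (90, True), (105, [0.72, 0.92, 2.29, 3.88, 1.88, -1.53]), (115, True)]
20 [(0, [0.36, 0.55, 1.25, -0.0, 1.35, 1.58]), (45, False), (75, True), (90, True), (105, [0.38, 1.0, 2.47, 3.18, 2.16, -1.56]), (115, True)]
40 [(0, [0.42, 0.55, 1.25, -0.0, 1.35, 1.29]), (45, True), (75, True), (90, True), (105, [-0.03, 1.01, 2.48, 2.31, 2.09, -1.84]), (115, True)]
60 [(0, [0.47, 0.53, 1.28, -0.0, 1.34, 0.99]), (45, True), (75, True), (90, True), (105, [-0.24, 0.93, 2.33, 1.83, 1.86, -1.69]), (115, True)]
80 [(0, [0.51, 0.49, 1.34, -0.0, 1.31, 0.68]), (45, True), (75, True), (90, True), (105, [-0.27, 0.9, 2.09, 1.52, 1.84, -1.41]), (115, True)]
100 [(0, [0.54, 0.44, 1.42, -0.0, 1.28, 0.36]), (45, True), (75, True), (90, True), (105, [-0.21, 0.93, 1.81, 1.31, 1.96, -1.17]), (115, True)]
120 [(0, [0.55, 0.38, 1.51, -0.0, 1.25, 0.03]), (45, True), (75, True), (90, True), (105, [-0.12, 1.0, 1.53, 1.17, 2.15, -1.0]), (115, True)]
140 [(0, [0.54, 0.32, 1.61, -0.0, 1.22, -0.33]), (45, True), (75, True), (90, True), (105, [-0.01, 1.09, 1.26, 1.06, 2.36, -0.87]), (115, True)]
160 [(0, [0.51, 0.26, 1.69, -0.0, 1.19, -0.72]), (45, True), (75, True), (90, True), (105, [0.11, 1.19, 1.0, 0.97, 2.6, -0.8]), (115, True)]
180 [(0, [0.44, 0.21, 1.76, -0.0, 1.18, -1.13]), (45, True), (75, True), (90, True), (105, None), (115, False)]
```

Run:
```python
from h import *
from workcell import r
from scipy.optimize import brentq
def g(L):
    W=np.array([.5,0,.45]);q=[r.ik(W+L*(R:=tilt(0,a)@F)[:,2],R) for a in(-.2,.2)];return q[0][1]-q[1][1]
L=brentq(g,.15,.35);print("L",L)
T=pickle.load(open("top0.pkl","rb"));print("antenna",plane(T,(200,228),.01),"funnel",plane(T,(456,203),.03))
for y in(110,120,130):
    for a in(0,30,60,75,90,100,110):
        p,R=pourpose(np.radians(y),a,.02,.145);q=r.ik(p,R);print(y,a,None if q is None else np.round(q,2),"wc",(p-L*R[:,2]).round(3))
```

```text
Traceback (most recent call last):
ValueError: f(a) and f(b) must have different signs
```

Run:
```python
from h import *
from workcell import r
def g(L):
    W=np.array([.5,0,.45]);q=[r.ik(W+L*(R:=tilt(0,a)@F)[:,2],R) for a in(-.2,.2)];return None if None in [type(x) if x is None else 1 for x in q] or q[0] is None or q[1] is None else (q[0]-q[1])[1:3].round(3)
for l in np.arange(.14,.40,.04):print(round(l,2),g(l))
L=.25
T=pickle.load(open("top0.pkl","rb"));print("antenna",plane(T,(200,228),.01),"funnel",plane(T,(456,203),.03))
for y in(110,120,130):
    for a in(0,30,60,75,90,100,110):
        p,R=pourpose(np.radians(y),a,.02,.145);q=r.ik(p,R);print(y,a,None if q is None else np.round(q,2),"wc",(p-L*R[:,2]).round(3))
```

```text
0.14 [ 0.16  -0.186]
0.18 [ 0.128 -0.153]
0.22 [ 0.097 -0.119]
0.26 [ 0.066 -0.085]
0.3 [ 0.037 -0.05 ]
0.34 [ 0.009 -0.013]
0.38 [-0.015  0.025]
antenna [0.64281141 0.28595896 0.01      ] funnel [ 0.63605448 -0.34080939  0.03      ]
110 0 [ 0.54  0.41  1.47 -0.    1.26  0.19] wc [0.458 0.404 0.421]
110 30 [ 0.23  0.38  1.62  0.55  1.26 -0.32] wc [0.501 0.287 0.398]
110 60 [-0.03  0.52  1.7   0.94  1.52 -0.73] wc [0.54  0.18  0.331]
110 75 [-0.11  0.64  1.71  1.06  1.7  -0.87] wc [0.554 0.14  0.285]
110 90 [-0.16  0.78  1.7   1.15  1.88 -0.97] wc [0.564 0.112 0.229]
110 100 [-0.18  0.88  1.69  1.21  2.   -1.03] wc [0.568 0.102 0.188]
110 110 [-0.17  0.99  1.66  1.27  2.12 -1.07] wc [0.57  0.098 0.147]
120 0 [ 0.54  0.38  1.51 -0.    1.25  0.02] wc [0.442 0.396 0.421]
120 30 [ 0.24  0.4   1.59  0.51  1.35 -0.45] wc [0.504 0.288 0.398]
120 60 [ 0.    0.57  1.6   0.85  1.65 -0.77] wc [0.561 0.19  0.331]
120 75 [-0.07  0.69  1.58  0.97  1.82 -0.86] wc [0.582 0.153 0.285]
120 90 [-0.11  0.83  1.56  1.07  1.99 -0.93] wc [0.597 0.128 0.229]
120 100 [-0.13  0.93  1.54  1.14  2.1  -0.96] wc [0.603 0.118 0.188]
120 110 [-0.12  1.03  1.52  1.21  2.21 -0.98] wc [0.605 0.115 0.147]
130 0 [ 0.54  0.35  1.56 -0.    1.23 -0.16] wc [0.427 0.386 0.421]
130 30 [ 0.25  0.42  1.55  0.47  1.43 -0.58] wc [0.507 0.29  0.398]
130 60 [ 0.04  0.62  1.5   0.77  1.76 -0.81] wc [0.58  0.204 0.331]
130 75 [-0.03  0.75  1.46  0.89  1.94 -0.87] wc [0.607 0.171 0.285]
130 90 [-0.06  0.88  1.42  1.    2.11 -0.9 ] wc [0.626 0.148 0.229]
130 100 [-0.07  0.98  1.4   1.08  2.21 -0.9 ] wc [0.634 0.14  0.188]
130 110 [-0.07  1.07  1.38  1.17  2.32 -0.9 ] wc [0.636 0.137 0.147]
```

Wrist centre sits about 0.353 m behind the TCP. A pour yaw of 112° puts the wrist over the empty rail gap, clear of heatsink, clamp and antenna. Now I'll grasp.

Run:
```python
from h import *
from workcell import r,get_state,imaging
R=Rdown(TYAW)
r.move_ptp(TUB+[0,0,.14],R)
hit=r.movel(TUB+[0,0,ZG],speed=.12,contact_N=8);print("hit",hit)
if not hit:
    r.close(50);s=get_state();print(s["grip_width"],s["grip_force"],s["force"].round(2) if hasattr(s["force"],"round") else s["force"])
    r.movel(TUB+[0,0,ZG+.03],speed=.1);s=get_state();print(s["time_s"],s["grip_width"],s["force"])
    for n in("scene","wrist"):
        d=imaging.read_camera(n);cv2.imwrite(f"pics/{n}1.png",d["frame"][:,:,::-1]);pickle.dump(d,open(n+"1.pkl","wb"))
```

```text
hit False
0.06742197253430925 57.527503967285156 [ 0.55 -0.95  5.41]
7.75 0.06774024140574485 [ 0.64385906  0.12266987 -3.58285587]
```

Run:
```python
from h import *
from workcell import r,get_state,imaging
y=np.radians(112)
pp=lambda a:pourpose(y,a,.02,.15)
r.movel(TUB+[0,0,.30],speed=.25)
p,R=pp(0);p=p+[0,0,.10]
# keep clear: via point over the rail
r.move_ptp([.45,0,.36],Rdown(np.radians(45)));print(get_state()["time_s"])
r.move_ptp(p,R);r.movel(pp(0)[0],speed=.2);print(get_state()["time_s"],get_state()["force"])
for a in(15,30,45,57,66,74,82,90):
    p,R=pp(a);r.movel(p,R,speed=.12)
r.wait(.5);s=get_state();print(s["time_s"],s["force"],s["grip_width"],s["joints"])
for n in("top","wrist","scene"):
    d=imaging.read_camera(n);cv2.imwrite(f"pics/{n}2.png",d["frame"][:,:,::-1])
w=cv2.resize(cv2.imread("pics/wrist2.png"),(400,300));t=cv2.resize(cv2.imread("pics/top2.png")[180:360,100:340],(400,300));sc=cv2.resize(cv2.imread("pics/scene2.png")[40:340,220:620],(400,300))
cv2.imwrite("pics/pour.png",np.vstack([np.hstack([w,t]),np.hstack([sc,sc*0])]))
```

```text
10.2667
12.4417 [ 0.75372073  0.01110067 -2.62690917]
15.7083 [-0.50550985  0.39813656 -1.50729836] 0.0671308207994803 [-0.15219034  0.7804176   1.67206389  1.14020824  1.90113087 -0.95519046]
```

View pics/pour.png

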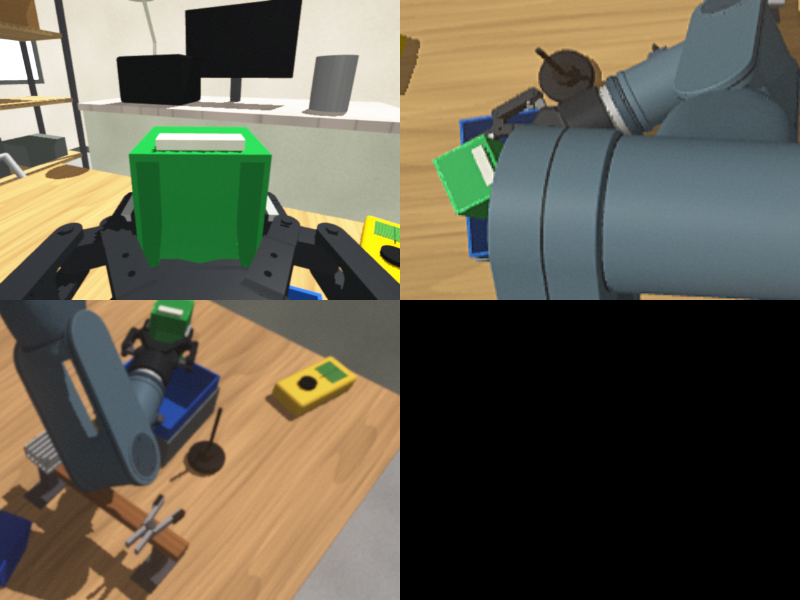

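The pour pose shows the tub inverted over the bin. The wrist load fell from 2.6–3.6 N to 1.5 N, which is the empty tub's weight. I'll un-tilt, move above the rail and check.

```bash
cat >> h.py <<'E'
RY=np.radians(1.5);PL=np.array([.606,.0194,.12])
E
python3 - <<'E'
from h import *
from workcell import r,get_state,imaging
y=np.radians(112)
for a in(70,45,20,0):
    p,R=pourpose(y,a,.02,.15);r.movel(p,R,speed=.2)
r.movel(p+[0,0,.09],speed=.2)
r.move_ptp(PL+[0,0,ZG+.12],Rdown(RY));r.wait(.2)
s=get_state();print(s["time_s"],s["force"],s["grip_width"],s["joints"])
D={n:imaging.read_camera(n) for n in("wrist","top","scene")}
for n,d in D.items():cv2.imwrite(f"pics/{n}3.png",d["frame"][:,:,::-1]);pickle.dump(d,open(n+"3.pkl","wb"))
w=cv2.resize(cv2.imread("pics/wrist3.png"),(400,300));t=cv2.resize(cv2.imread("pics/top3.png")[180:360,100:340],(400,300));sc=cv2.resize(cv2.imread("pics/scene3.png")[60:330,220:460],(338,300+80))[:300];s2=cv2.resize(cv2.imread("pics/scene3.png")[80:200,310:450],(400,300))
f=np.zeros((600,800,3),np.uint8);f[:300]=np.hstack([w,t]);f[300:,:338]=sc;f[300:,400:]=s2
cv2.imwrite("pics/pre.png",f)
E
```

```text
20.35 [ 0.4136399   0.20086494 -1.90413665] 0.06754823139178602 [-1.50006274e-01  3.45170479e-01  1.34945968e+00  1.37813450e-04
  1.44694713e+00  1.39256403e+00]
```

View pics/pre.png

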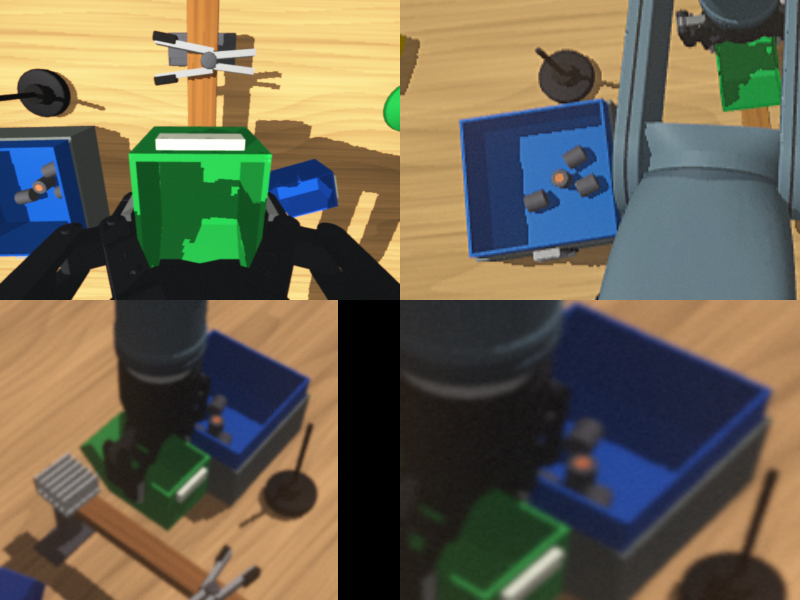

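The picture shows all four cores in the bin and the tub empty, square in the gripper, above the rail gap. Its rim's rear corners are at wrist (211,243) and (432,243). I'll compare these with the prediction, then lower to contact.

Run:
```python
from h import *
from workcell import r,get_state,imaging
s=get_state();p=np.array(s["ee_pos"]);R=np.array(s["eef_rot"])@F;o=p-R@[0,0,ZG]
d=pickle.load(open("wrist3.pkl","rb"))
print([proj(d,o+R@np.array(v)).round(1) for v in((.042,.034,.062),(.042,-.034,.062),(.042,.034,0),(.042,-.034,0))])
m=mask(d,"green");c=blobs(d,"green",3000)[0];print(cv2.boundingRect(c),cv2.approxPolyDP(cv2.convexHull(c),6,True).reshape(-1,2).tolist())
r.movel(PL+[0,0,ZG+.012],speed=.12);r.wait(.15)
hit=r.movel(PL+[0,0,ZG-.005],speed=.02,contact_N=4)
s=get_state();print(hit,"bottom z",s["ee_pos"][2]-ZG,s["ee_pos"],s["force"],s["time_s"])
d=imaging.read_camera("wrist");cv2.imwrite("pics/wrist4.png",d["frame"][:,:,::-1]);pickle.dump(d,open("wrist4.pkl","wb"))
# rail edges ahead of the tub (right/left) in the present view
for y in(60,90,180,190,200):
    f=d["frame"][y].astype(float);q=np.nonzero((f[:,1]/f[:,0]<.66)&(f[:,0]-f[:,2]>40))[0];q=q[(q>230)&(q<420)]
    if len(q):
        a,b=plane(d,(q.min()-.5,y),.12),plane(d,(q.max()+.5,y),.12);print(y,q.min(),q.max(),a.round(4),b.round(4),"line y",.0170+.0265*(a[0]-.517))
```

```text
[array([210.5, 248.7]), array([439.8, 249. ]), array([249.5, 203.5]), array([396.7, 203.7])]
(206, 203, 230, 226) [[393, 203], [435, 247], [420, 381], [399, 428], [239, 428], [218, 379], [206, 245], [246, 203]]
True bottom z 0.12123728653450201 [0.60588646 0.01941879 0.13923729] [-0.49506695 -0.27755166  4.26245805] 22.2833
60 283 320 [0.7078 0.0386 0.12  ] [0.7082 0.0228 0.12  ] line y 0.022055119340152474
90 283 320 [0.6962 0.0386 0.12  ] [0.6967 0.0225 0.12  ] line y 0.02174956891700445
180 287 361 [0.6581 0.037  0.12  ] [0.6591 0.0028 0.12  ] line y 0.02074041041720323
190 290 360 [0.6536 0.0356 0.12  ] [0.6545 0.0029 0.12  ] line y 0.020619471992777298
200 286 359 [0.6489 0.0374 0.12  ] [0.6498 0.0031 0.12  ] line y 0.020494132455780877
```

Contact came at the expected height, and the rail's centre line in this view agrees to about 1 mm. I'll release and retreat straight up.

Run:
```python
from h import *
from workcell import r,get_state,imaging
r.open_jaws();r.wait(.3);s=get_state();print(s["grip_width"],s["force"])
p=np.array(s["ee_pos"]);r.movel(p+[0,0,.09],speed=.08);r.movel(p+[0,0,.22],speed=.2)
r.move_ptp([.35,-.25,.40],Rdown(0));r.wait(.5);print(get_state()["time_s"])
D={n:imaging.read_camera(n) for n in("top","scene")}
for n,d in D.items():cv2.imwrite(f"pics/{n}5.png",d["frame"][:,:,::-1])
cv2.imwrite("pics/fin.png",np.hstack([cv2.resize(cv2.imread("pics/scene5.png")[60:360,220:460],(400,500)),cv2.resize(cv2.imread("pics/top5.png")[130:350,130:340],(400,420))[:,:] if 0 else cv2.resize(cv2.imread("pics/top5.png")[130:380,130:330],(400,500))]))
```

```text
0.08511454926508791 [-0.4283852   0.47273943  0.24623275]
26.925
```

View pics/fin.png

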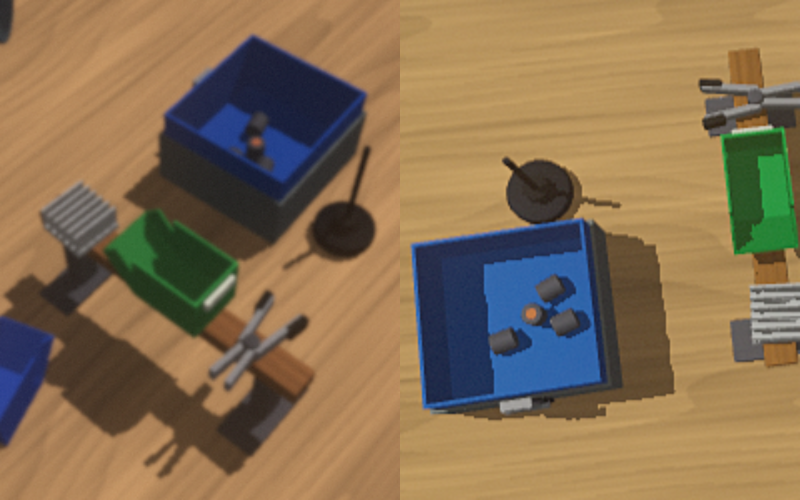

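The empty tub stands upright on the rail between the heatsink and the clamp, the four cores are in the bin, and nothing else looks moved. Handing in.

```bash
python3 -c "
from workcell import close_job
print(close_job())"
```

```text
the job is handed in; nothing more can be done
None
```

The job is handed in at about 27 s of the 54 s allowed: all four cores are in the storage bin, the empty green tub stands upright on the rail between the heatsink and the clamp, and in the final pictures the heatsink, clamp and antenna look undisturbed; the arm kept clear of the funnel, but my last close-ups did not include it.

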